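Set the grinder and hold the coffee jar to the front

ROBOT

A 6-joint arm with a two-finger parallel gripper is mounted at the origin on the work surface. World frame = base frame: x ahead of the robot, y to its left, z up, the work surface at z = 0. Lengths are in m, angles in rad, forces in N, time in s.
With the tool pointing down it reaches from about 0.325 to 1 m from the base axis. Payload 5.1 kg.
Tool frame: the origin (TCP) lies midway between the tips of the shut fingers; the grasp point (between the pads) lies 19 mm behind it; z points along the fingers, x is the direction in which the jaws open and shut, and the axes are right-handed (so a half turn about z gives the same grasp; the last joint's range is limited). The gripper opens to 85 mm and grips with 20 to 120 N. Pads are 22 mm wide; open, the fingers measure 114 mm over their backs; the gripper's body (76 mm by 85 mm) begins 54 mm behind the grasp point. The pads swing forward as they close: fully open they stand 13 mm farther back than shut.
Start: joints at [1.04, 0.124, 1.65, -0, 1.367, -0.083], TCP at [0.281, 0.586, 0.2] pointing down, gripper open.
Joint ranges: [-2.61, 2.61], [-1.02, 2.33], [0.03, 2.71], [-1.35, 4.49], [0.32, 2.68], [-2.91, 2.91]. Speed limits (rad/s): [2.57, 2.57, 3.14, 3.14, 3.14, 3.14].

INTERFACE

Orientations are given as a unit quaternion [x, y, z, w].
In Python, from workcell import env gives the robot as it stands.
- The arm moves only by the tool servo_tool, never from a script. Its argument "steps" is one flat list of numbers, 7 for each row, row after row: the shift along the world's x, y, z in mm, then the turn, a rotation vector about the world's x, y, z in degrees, then the closure, from -1 (fully open) to 1 (shut). In form: [x, y, z, rx, ry, rz, gripper, x, y, z, rx, ry, rz, gripper, ...]. A call has 1 to 10 rows; each row shifts and turns the pose as measured when the row begins; what a row does not reach is not made up. A row lasts 1/12 s, in which the tool goes at most 41.7 mm and 7.16 degrees, less where a joint would pass 70% of its speed; a pose out of reach is approached as far as the arm can. A call with a gripper value outside its range is refused whole. The fingers move at their own pace and stop on an object; "grip_force" is the grip in N (left out, the last holds). Time passes only in rows, so rows that do not move let the fingers close. It gives the time, the measured TCP pose, the force and the opening at its end, in the units of the state.
- env.get_state(): the state, without advancing time (a new reading comes with each control period).
- env.get_image(name): name is "scene" or "top" or "wrist"; returns a dict with "color" (400x640x3 uint8, red, green, blue), "depth" (400x640 float32, m along the optical axis (not along the pixel's ray), 0 where there is no reading), "fx", "fy", "cx", "cy" (pixels), "origin" and "orientation" of the camera in the world; the wrist camera has in their place "T_tool_cam" (4x4, takes a point from camera to tool coordinates, whose origin is the TCP and whose axes are the tool frame's). Camera axes: x right, y down, z forward; pixel columns grow to the right and rows downward; lengths in m; the calibration is good to about 2 mm. A picture is of the moment at which its call begins: read the wrist's pose just before it.
- env.hand_in(): hands the job in, once; it reports no verdict.
The state is a dict: "t": time; "qpos": joint angles; "joint_vel": joint speeds; "tau": joint torques, N m; "eef_pos": TCP position; "orientation": TCP orientation; "ft_force": force on the tool from outside, world axes, zero at the start; "torque": the same for the moment, N m; "finger_gap": finger opening in m.
Only numpy, scipy, OpenCV 4.12 (cv2) and the standard library are available. Lean on these libraries where they do the work, as an engineer would, in place of code of your own. Each camera call takes 0.05 s, during which the arm holds its last target. There are 200 camera calls.

TASK

I am about to grind some coffee: first turn the grinder's dial until its pointer is on the long marked line and let go of it. Then turn the carousel until the glass coffee jar with the ball on its lid stands squarely at the front, in line with the tab on the foot, and finish still holding the turntable firmly, so that it stays still while I open the jar. Leave the mug, the sugar tin and the timer where they stand.

Things in the scene. Friction and masses are not known exactly. Their poses are not given: they have to be found in the camera images.
- carousel: fixed round wooden foot of the carousel, 224 mm across, 16 mm high; origin under its centre on the turning axis, at ledge height. Its +x axis points along the front tab, a 34 mm wide wooden tongue with a steel ridge that sticks out to 157 mm from the axis, towards the room (roughly away from the robot)
- turntable: round turntable 240 mm across on that foot, top face 30 mm above the ledge; origin on the turning axis (vertical) 18 mm above the ledge. Turns freely without stops either way, with light friction (about 0.06 N m). It carries, fixed in their places, four containers at 70 mm from the axis: seen from above, going anticlockwise from the coffee jar, a square steel tin, a slim white plastic cylinder and a low white pot. Its own +x axis points from the turning axis to the coffee jar
- coffee_jar (a point): centre of the round glass coffee jar (62 mm across, dark beans inside, wooden lid with a 20 mm wooden ball on top), 70 mm above the ledge and 70 mm from the turning axis; fixed to the turntable
- post0 (a point): chrome grip post 1 of 4 (all alike) on the turntable: this point is on the post's axis, 17 mm below its top and 158 mm above the ledge; the post's head is an upright cylinder 16 mm across and 40 mm tall, on a 10 mm stem. Posts stand 100 mm from the turntable's axis, midway between the containers, 90 degrees apart. They rise above everything else on the turntable (highest container 123 mm above the ledge). The posts are fixed to the turntable and turn with it
- post1 (a point): chrome grip post 2 of 4 (all alike) on the turntable: this point is on the post's axis, 17 mm below its top and 158 mm above the ledge; the post's head is an upright cylinder 16 mm across and 40 mm tall, on a 10 mm stem. Posts stand 100 mm from the turntable's axis, midway between the containers, 90 degrees apart. They rise above everything else on the turntable (highest container 123 mm above the ledge). The posts are fixed to the turntable and turn with it
- post2 (a point): chrome grip post 3 of 4 (all alike) on the turntable: this point is on the post's axis, 17 mm below its top and 158 mm above the ledge; the post's head is an upright cylinder 16 mm across and 40 mm tall, on a 10 mm stem. Posts stand 100 mm from the turntable's axis, midway between the containers, 90 degrees apart. They rise above everything else on the turntable (highest container 123 mm above the ledge). The posts are fixed to the turntable and turn with it
- post3 (a point): chrome grip post 4 of 4 (all alike) on the turntable: this point is on the post's axis, 17 mm below its top and 158 mm above the ledge; the post's head is an upright cylinder 16 mm across and 40 mm tall, on a 10 mm stem. Posts stand 100 mm from the turntable's axis, midway between the containers, 90 degrees apart. They rise above everything else on the turntable (highest container 123 mm above the ledge). The posts are fixed to the turntable and turn with it
- grinder: fixed grey coffee grinder: flat deck 150 mm by 280 mm, 85 mm high, reaching from 62 mm on the -y side to 218 mm on the +y side of the origin; origin under the dial's axis at ledge height. A round tower with the bean hopper, 110 mm across and up to 213 mm high, stands on the deck, its axis 158 mm along +y from the dial's axis
- dial (a joint): angle of the dial in rad, 0 to 4.7 (stops at both ends); grows as the dial is turned clockwise seen from above; the long marked line is at 3.0. Stays where it is left; friction about 0.04 N m
- dial_grip (a point): point on the dial's vertical axis at the height to grip, 111 mm above the ledge: middle of a black bar grip 52 mm long, 14 mm wide; the bar stands from 95 to 122 mm above the ledge on a low disc 54 mm across, whose underside is 87 mm above the ledge
- dial_pointer (a point): pointer end of the dial's bar (the end with the white line on top), 26 mm from the dial's axis: the bar lies along the line from dial_grip to here
- mark (a point): middle of the long thick black line with a round dot at its outer end on the grinder's white scale plate, 45 mm from the dial's axis; the other lines are short and thin
- mug: blue ceramic mug, 80 mm across, 92 mm high, origin under its centre; to be left alone
- sugar_tin: round stainless sugar tin, 79 mm across, 107 mm high, origin under its centre; to be left alone
- timer: white plastic press-button timer lying flat, 55 by 72 by 33 mm, origin under its centre; to be left alone

How it is judged:
On the way, in this order (a step that is already met when the one before it is completed fails the run):
1. the dial is on the marked line and let go (value of joint dial between 2.86 and 3.14 rad and contact force between the fingers and grinder below 0.2 N), for 0.2 s.
2. the coffee jar is at the front, the turntable still and held (y of coffee_jar in the frame of carousel between -0.009 and 0.009 m and x of coffee_jar in the frame of carousel above 0.04 m and angular speed of turntable below 0.06 rad/s and contact force between the fingers and turntable above 2 N), for 0.2 s.
At the end, for the whole second after the job is handed in: the dial reads 3.0 within 0.14 rad and is let go; the coffee jar stands at the front, its centre within 9 mm of the line along the tab (7 degrees); the turntable is still (under 0.06 rad/s) and the fingers hold it with more than 2 N of contact force (all of step 1 and all of step 2); the arm keeps its last pose, push and grip.
It fails at once if the mug is shifted more than 25 mm or tipped (distance of mug from where it was at the start of the episode above 0.025 m or angle between mug's own z axis and vertical above 0.3 rad).
It fails at once if the sugar tin is shifted more than 25 mm or tipped (distance of sugar_tin from where it was at the start of the episode above 0.025 m or angle between sugar_tin's own z axis and vertical above 0.3 rad).
It fails at once if the timer is shifted more than 25 mm or tipped (distance of timer from where it was at the start of the episode above 0.025 m or angle between timer's own z axis and vertical above 0.3 rad).
It also fails if it takes over 53 s, if anything falls off the work surface, if the arm or the gripper's body presses on something with over 40 N, if the wrist force passes 120 N, or if a joint passes its speed limit or range.

## Working session

There is one attempt and no reset: what is moved stays moved. The work goes in short steps, Python scripts to look and compute and a tool call to move; the robot and the scene stay as the last step left them, time stands still between calls to the robot, and variables do not carry over. Pictures are saved under pics/ and viewed, about 8 in all and at most 12, crops included, and the job is handed in when it is done.

Besides the shell and the picture viewer there is one more tool, called after ">>>" as name(argument=value, ...), one argument or row to a line, values as JSON. servo_tool: Moves the arm, as the interface text tells. Its arguments: {"type":"object","properties":{"steps":{"type":"array","items":{"type":"number"}},"grip_force":{"type":"number"}},"required":["steps"]}

```bash
mkdir -p pics; cat > h.py <<'E'
import numpy as np, cv2
from scipy.spatial.transform import Rotation as R
from workcell import env
def cam(name):
    s=env.get_state(); im=env.get_image(name)
    if name=="wrist":
        T=np.eye(4);T[:3,:3]=R.from_quat(s["orientation"]).as_matrix();T[:3,3]=s["eef_pos"]
        T=T@np.array(im["T_tool_cam"])
    else:
        T=np.eye(4);o=np.array(im["orientation"])
        T[:3,:3]=o if o.shape==(3,3) else R.from_quat(o).as_matrix();T[:3,3]=im["origin"]
    im["T"]=T; return im
def ray(im,u,v):
    d=im["T"][:3,:3]@np.array([(u-im["cx"])/im["fx"],(v-im["cy"])/im["fy"],1]); return im["T"][:3,3],d
def onplane(im,u,v,z):
    o,d=ray(im,u,v); return o+d*(z-o[2])/d[2]
def cloud(im):
    v,u=np.mgrid[:400,:640];d=im["depth"]
    p=np.stack([(u-im["cx"])/im["fx"]*d,(v-im["cy"])/im["fy"]*d,d],-1)
    return p@im["T"][:3,:3].T+im["T"][:3,3]
def proj(im,p):
    q=im["T"][:3,:3].T@(np.array(p)-im["T"][:3,3]); return q[0]/q[2]*im["fx"]+im["cx"],q[1]/q[2]*im["fy"]+im["cy"]
def save(im,f): cv2.imwrite("pics/"+f,im["color"][...,::-1])
E
python3 - <<'E'
from h import *
import pickle
print(env.get_state())
for n in ["top","scene"]:
    im=cam(n); save(im,n+"0.png"); print(n,im["T"],im["fx"]); pickle.dump(im,open(n+"0.pkl","wb"))
E
```

```text
{'t': 0.0, 'qpos': array([ 1.04038748e+00,  1.24483874e-01,  1.65170238e+00, -3.04272400e-05,
        1.36746356e+00, -8.26008393e-02]), 'joint_vel': array([ 0.00083289,  0.00107548, -0.00036534,  0.00017281, -0.00125409,
        0.00126394]), 'tau': array([-2.15230637e-05, -4.23643792e+01, -3.65438247e+01, -1.67443018e-04,
        7.43451499e-03,  6.71811705e-06]), 'eef_pos': array([0.2811347 , 0.58530522, 0.19895003]), 'orientation': array([ 8.46458396e-01,  5.32453872e-01, -9.06005940e-04,  4.87188129e-04]), 'ft_force': array([-0.36816856,  0.33624274, -0.44895327]), 'torque': array([ 0.00461466, -0.01691809, -0.01892557]), 'finger_gap': 0.08556229489876349}
top [[ 0.00583757 -0.98924324  0.14616338  0.49131692]
 [-0.99985882 -0.00347106  0.01644067 -0.00694843]
 [-0.01575648 -0.14623872 -0.98912384  0.92622063]
 [ 0.          0.          0.          1.        ]] 365.39410486458485
scene [[-0.60748382  0.46348465 -0.64509332  1.22781048]
 [ 0.79431027  0.34843619 -0.49765793  0.49056152]
 [-0.00588295 -0.81472339 -0.57981996  0.68169309]
 [ 0.          0.          0.          1.        ]] 485.03742126594085
```

View pics/top0.png

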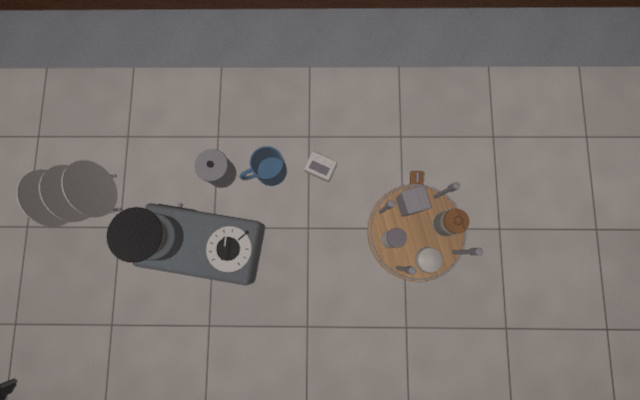

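View pics/scene0.png

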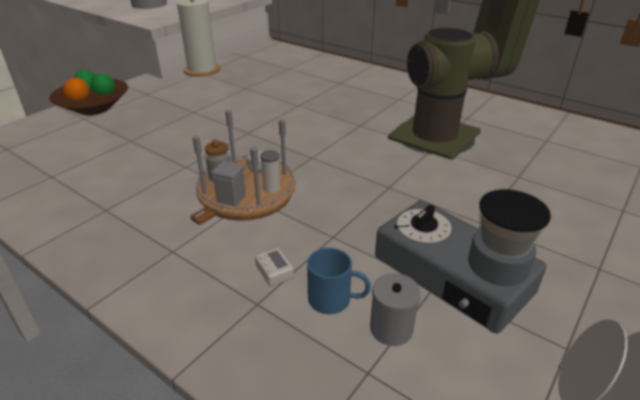

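Top view: the dial is at about (229,248), the marked line seems to point up-right around (244,236), the carousel is at (417,232), its tab at (417,178), and the jar at (455,222). Next I'll enlarge both and measure.

```bash
cat > m.py <<'E'
from h import *
import pickle
im=pickle.load(open("top0.pkl","rb")); sc=pickle.load(open("scene0.pkl","rb"))
a=cv2.resize(im["color"][215:280,195:265],(400,371),interpolation=cv2.INTER_CUBIC)
b=cv2.resize(im["color"][165:285,360:490],(400,369),interpolation=cv2.INTER_CUBIC)
c=np.zeros((371,800,3),np.uint8);c[:,:400]=a;c[:369,400:]=b
s1=cv2.resize(sc["color"][195:255,385:465],(400,300),interpolation=cv2.INTER_CUBIC)
s2=cv2.resize(sc["color"][100:230,180:310],(300,300),interpolation=cv2.INTER_CUBIC)
d=np.zeros((300,800,3),np.uint8)[:229];
out=np.zeros((600,800,3),np.uint8);out[:371]=c;out[371:571,:267]=cv2.resize(s1,(267,200));out[371:,400:629]=cv2.resize(s2,(229,229))
cv2.imwrite("pics/crop0.png",out[...,::-1])
P=cloud(im); z=P[...,2]
print("ledge z",[z[r,cc] for r,cc in [(330,330),(100,330),(230,330)]], "deck",z[270,200],"plate",z[231,229])
# scale plate white
hsv=cv2.cvtColor(im["color"],cv2.COLOR_RGB2HSV)
m=((hsv[...,1]<40)&(hsv[...,2]>170)).astype(np.uint8); m[:, :195]=0;m[:,265:]=0;m[:215]=0;m[280:]=0
cn=max(cv2.findContours(m,cv2.RETR_EXTERNAL,cv2.CHAIN_APPROX_NONE)[0],key=cv2.contourArea)
h=cv2.convexHull(cn); e=cv2.fitEllipse(h); print("plate",e,onplane(im,*e[0],z[231,229]))
# turntable wood
for (lo,hi) in [((5,60,60),(25,255,255))]:
    m=cv2.inRange(hsv,lo,hi); m[:, :340]=0;m[:,500:]=0;m[:165]=0;m[300:]=0
    cn=max(cv2.findContours(m,cv2.RETR_EXTERNAL,cv2.CHAIN_APPROX_NONE)[0],key=cv2.contourArea)
    print("wood bbox",cv2.boundingRect(cn))
# post heads by depth
sub=(z>0.145)&(z<0.2); sub[:, :340]=0;sub[:,520:]=0;sub[:150]=0;sub[300:]=0
n,l,st,ce=cv2.connectedComponentsWithStats(sub.astype(np.uint8))
for i in range(1,n):
    q=P[l==i]; print("post",st[i],q.mean(0),q[:,2].max())
# turntable rim by height
sub=(z>0.024)&(z<0.036); sub[:, :340]=0;sub[:,500:]=0;sub[:165]=0;sub[300:]=0
q=P[sub]; (cx,cy),r=cv2.minEnclosingCircle(q[:,:2].astype(np.float32)); print("tt",cx,cy,r,np.percentile(q,[1,99],axis=0))
E
python3 m.py
```

```text
ledge z [np.float64(-0.00035821295721538693), np.float64(-0.0017055863197266152), np.float64(-0.0023309873389385505)] deck 0.08359478726814151 plate 0.08278440453387459Traceback (most recent call last):
  File "m.py", line 17, in <module>
    cn=max(cv2.findContours(m,cv2.RETR_EXTERNAL,cv2.CHAIN_APPROX_NONE)[0],key=cv2.contourArea)
ValueError: max() iterable argument is empty
```

View pics/crop0.png

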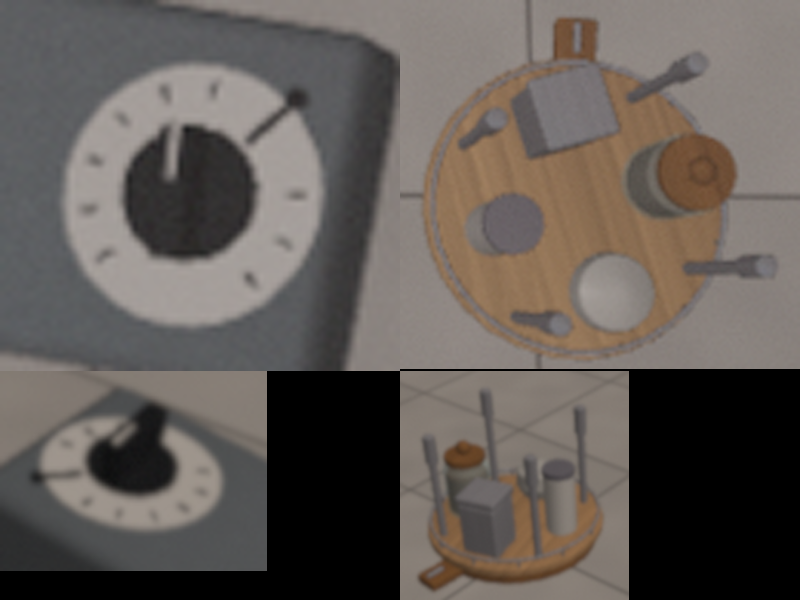

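Crops (scale 5.71 for the dial, 3.08 for the carousel): the mark's dot is at crop (298,98), its line starts at (250,140), and the white pointer line runs from (170,178) to (178,125). The tab ridge is at (577,38), the post heads are around (690,68), (765,265), (560,322) and (493,122), and the jar ball is at (703,170).

```bash
sed -i 's/hsv\[...,1\]<40)&(hsv\[...,2\]>170/hsv[...,1]<60)\&(hsv[...,2]>125/' m.py; cat >> m.py <<'E'
print("---")
def A(x,y): return 195+(x+.5)/5.714-.5,215+(y+.5)/5.71-.5
def B(x,y): return 360+(x-400+.5)/3.077-.5,165+(y+.5)/3.075-.5
C=onplane(im,*e[0],.086)
for n,p,zz in [("dot",(298,98),.086),("lin",(250,140),.086),("bar out",(178,125),.122),("bar in",(170,178),.122),("platec",(193,195),.086)]:
    q=onplane(im,*A(*p),zz); print(n,q,np.degrees(np.arctan2(q[1]-C[1],q[0]-C[0])),np.hypot(*(q-C)[:2]))
for n,p,zz in [("ridge in",(577,52),.016),("ridge out",(578,24),.016),("ball",(703,170),.123),("p",(692,66),.175),("p",(767,265),.175),("p",(560,324),.175),("p",(495,120),.175)]:
    print(n,onplane(im,*B(*p),zz))
E
python3 m.py
```

```text
ledge z [np.float64(-0.00035821295721538693), np.float64(-0.0017055863197266152), np.float64(-0.0023309873389385505)] deck 0.08359478726814151 plate 0.08278440453387459
plate ((228.29385375976562, 248.72982788085938), (44.64340591430664, 46.50105285644531), 33.9403190612793) [0.50456942 0.2106599  0.0827844 ]
wood bbox (371, 186, 98, 93)
post [449 182  12  10  82] [ 0.63499126 -0.28133571  0.16913624] 0.17952974116073517
post [386 200   9  10  66] [ 0.59657808 -0.14606853  0.17076852] 0.17969048383190211
post [470 248  13   8  92] [ 0.50035478 -0.31924269  0.1687813 ] 0.178698317568874
post [405 267  11   8  70] [ 0.46190373 -0.18398685  0.17128697] 0.1794798903857704
tt 0.5488113760948181 -0.23504510521888733 0.11981495469808578 [[ 0.4381846  -0.34160203  0.02517606]
 [ 0.65541289 -0.12146479  0.03287311]]
---
dot [0.54353381 0.16878801 0.086     ] -46.450628923902826 0.056627118689249065
lin [0.52657015 0.18757197 0.086     ] -45.26772431185066 0.03133193417651068
bar out [0.53067498 0.20730264 0.122     ] -5.519714370341617 0.026277932004038298
bar in [0.5103645  0.20952317 0.122     ] -3.0072469448239763 0.005853671115336091
platec [0.50450083 0.20966781 0.086     ] -96.34220638092702 0.0001634623913080968
ridge in [ 0.6765833  -0.24439559  0.016     ]
ridge out [ 0.70012333 -0.24601752  0.016     ]
ball [ 0.5693179  -0.30295244  0.123     ]
p [ 0.63478106 -0.27994723  0.175     ]
p [ 0.5017188  -0.32247512  0.175     ]
p [ 0.46265127 -0.1856596   0.175     ]
p [ 0.59743562 -0.14640794  0.175     ]
```

>>> servo_tool(
  steps=[0,0,40,0,0,2,-1,0,0,40,0,0,2,-1,20,-34,5,0,0,2,-1,20,-34,0,0,0,2,-1,20,-34,0,0,0,2,-1,20,-34,0,0,0,2,-1,20,-34,0,0,0,2,-1,20,-34,0,0,0,2,-1,20,-34,0,0,0,2,-1,20,-34,0,0,0,2,-1],
  grip_force=40,
)

```text
t: 0.93
eef_pos: [0.4386, 0.3042, 0.2795]
orientation: [0.73, 0.683, -0.005, 0.004]
ft_force: [0.2, 0.1, 0.4]
finger_gap: 0.0854
```

>>> servo_tool(
  steps=[22,-31,0,0,0,0,-1,22,-31,0,0,0,-1,-1,22,-31,0,0,0,0,-1,0,0,0,0,0,0,-1,0,0,0,0,0,0,-1],
)

```text
t: 1.35
eef_pos: [0.5084, 0.1987, 0.2771]
orientation: [0.739, 0.673, -0.007, 0.004]
ft_force: [0.0, 0.2, -0.8]
finger_gap: 0.0852
```

```bash
python3 - <<'E'
from h import *
im=cam("wrist"); save(im,"w1.png"); s=env.get_state(); print(s["eef_pos"],R.from_quat(s["orientation"]).as_matrix())
print(im["T"]); print(proj(im,[.5045,.21,.122]))
import pickle; pickle.dump(im,open("w1.pkl","wb"))
E
```

```text
[0.50822926 0.19884789 0.27686906] [[ 0.09280567  0.9956726  -0.00481428]
 [ 0.9955439  -0.09287268 -0.01634008]
 [-0.01671649 -0.00327638 -0.9998549 ]]
[[ 0.09396368  0.94815326  0.30360537  0.42984384]
 [ 0.99545437 -0.08471753 -0.0435149   0.20761587]
 [-0.0155381   0.30631411 -0.95180367  0.45091367]
 [ 0.          0.          0.          1.        ]]
(np.float64(335.5610884696821), np.float64(170.77165319920954))
```

View pics/w1.png

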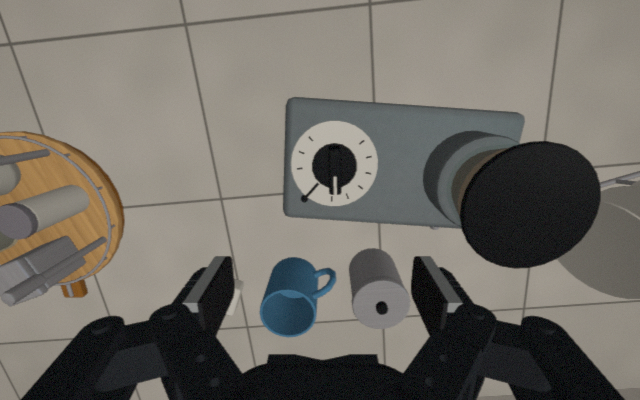

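The wrist view shows the plate centre at (334,164), the mark dot at (305,198) and the white pointer line from (334,178) to (336,194). I'll cross-check these against the top view.

```bash
python3 - <<'E'
from h import *
import pickle
im=pickle.load(open("w1.pkl","rb"))
hsv=cv2.cvtColor(im["color"],cv2.COLOR_RGB2HSV)
m=((hsv[...,1]<60)&(hsv[...,2]>150)).astype(np.uint8); k=np.zeros_like(m);k[118:210,288:381]=1;m*=k
cn=max(cv2.findContours(m,cv2.RETR_EXTERNAL,cv2.CHAIN_APPROX_NONE)[0],key=cv2.contourArea)
e=cv2.fitEllipse(cv2.convexHull(cn)); C=onplane(im,*e[0],.086); print(e,C)
for n,p,z in [("dot",(305,198),.086),("o",(336,194),.122),("i",(334.5,178),.122)]:
    q=onplane(im,*p,z);print(n,q,np.degrees(np.arctan2(*(q-C)[1::-1])),np.hypot(*(q-C)[:2]))
E
```

```text
((334.03570556640625, 162.97640991210938), (84.91557312011719, 86.3088150024414), 77.50273895263672) [0.5029982  0.20921204 0.086     ]
dot [0.54370811 0.16962018 0.086     ] -44.20231711830882 0.05678742498434021
o [0.53090031 0.20835055 0.122     ] -1.7684658026756999 0.027915407539735666
i [0.51246299 0.20818757 0.122     ] -6.177640771129704 0.009520076137507013
```

>>> servo_tool(
  steps=[-4,11,-20,0.9,-0.3,0,-1,0,0,-30,0,0,0,-1,0,0,-30,0,0,0,-1,0,0,-30,0,0,0,-1,0,0,-25,0,0,0,-1,0,0,0,0,0,0,-1,0,0,0,0,0,0,-1],
)

```text
t: 1.98
eef_pos: [0.4996, 0.2179, 0.1392]
orientation: [0.736, 0.677, 0.003, 0.0]
ft_force: [-0.3, 0.2, 1.0]
finger_gap: 0.0853
```

>>> servo_tool(
  steps=[2,-4,-15,0,0,0,-1,2,-4,-14,0,0,0,-1,0,0,-7,0,0,0,-1,0,0,0,0,0,0,-1,0,0,0,0,0,0,-1],
)

```text
t: 2.4
eef_pos: [0.506, 0.2138, 0.1084]
orientation: [0.734, 0.679, 0.007, 0.002]
ft_force: [-0.6, 0.8, 0.0]
finger_gap: 0.0855
```

>>> servo_tool(
  steps=[-2,-4,-7,0,0,0,-1,0,0,0,0,0,0,-1,0,0,0,0,0,0,1,0,0,0,0,0,0,1,0,0,0,0,0,0,1,0,0,0,0,0,0,1,0,0,0,0,0,0,1,0,0,0,0,0,0,1,0,0,0,0,0,0,1],
  grip_force=30,
)

```text
t: 3.15
eef_pos: [0.5064, 0.2103, 0.1054]
orientation: [0.734, 0.679, 0.01, 0.003]
ft_force: [-0.4, 0.5, -0.5]
finger_gap: 0.0006
```

```bash
python3 - <<'E'
from h import *
import pickle
s=env.get_state(); print(s["finger_gap"],s["ft_force"],s["eef_pos"])
im=cam("wrist"); sc=cam("scene"); pickle.dump((im,sc),open("c2.pkl","wb"))
print(proj(im,s["eef_pos"]),proj(sc,s["eef_pos"]))
o=np.zeros((560,800,3),np.uint8); o[:320,:512]=cv2.resize(im["color"],(512,320)); o[320:,:]=cv2.resize(sc["color"][180:264,330:610],(800,240),interpolation=cv2.INTER_CUBIC)
cv2.imwrite("pics/c2.png",o[...,::-1])
E
```

```text
0.0005713417306725009 [-0.41128891  0.48427892 -0.47326243] [0.50642116 0.21026379 0.10535425]
(np.float64(324.1994855625246), np.float64(234.1519525280593)) (np.float64(424.4452527151808), np.float64(217.3462628281144))
```

View pics/c2.png

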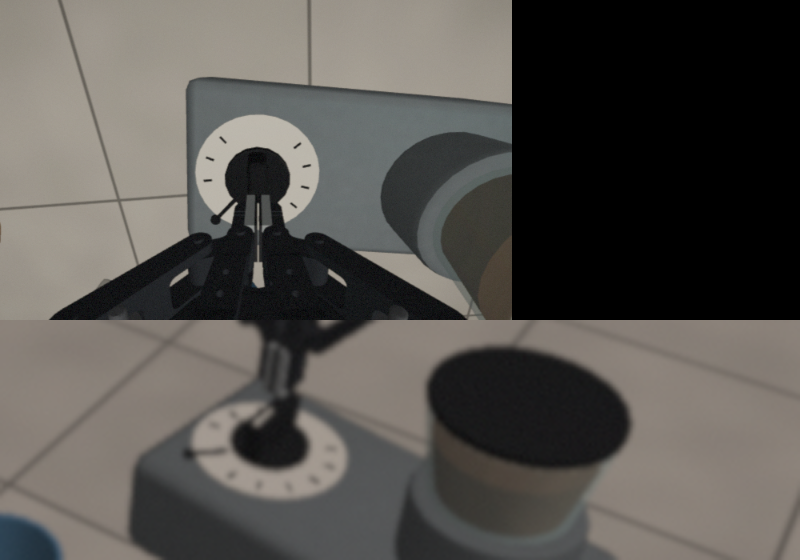

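The wrist picture shows the fingers shut with only a slit between them. The bar is visible beyond the tips at about (258,157) in the scaled image, so they may have closed above it. I'll check the heights from depth.

```bash
python3 - <<'E'
from h import *
import pickle
im,sc=pickle.load(open("c2.pkl","rb"))
P=cloud(im)
for r in range(180,320,6):
    print(r,np.round(P[r,318:330:4]*1000).astype(int).tolist(), im["color"][r,322].tolist())
P=cloud(sc)
print("scene")
for r in range(188,232,3): print(r,[(c,np.round(P[r,c]*1000).astype(int).tolist()) for c in (418,424,428,432)])
E
```

```text
180 [[477, 209, 86], [477, 211, 87], [477, 214, 86]] [187, 180, 171]
186 [[479, 209, 93], [479, 211, 93], [479, 214, 93]] [23, 19, 22]
192 [[480, 209, 102], [480, 211, 101], [481, 213, 102]] [14, 9, 13]
198 [[480, 209, 113], [481, 211, 112], [481, 213, 112]] [23, 15, 18]
204 [[481, 209, 120], [481, 211, 122], [481, 213, 120]] [28, 24, 25]
210 [[484, 208, 122], [484, 210, 121], [484, 213, 122]] [26, 28, 27]
216 [[487, 208, 122], [487, 210, 123], [488, 212, 122]] [23, 25, 29]
222 [[491, 208, 122], [491, 210, 122], [491, 212, 123]] [23, 25, 26]
228 [[494, 208, 123], [494, 210, 122], [495, 212, 122]] [27, 20, 25]
234 [[498, 207, 122], [498, 209, 122], [499, 212, 122]] [18, 15, 20]
240 [[502, 207, 122], [502, 209, 122], [502, 211, 123]] [17, 20, 17]
246 [[495, 208, 143], [506, 209, 121], [494, 211, 144]] [17, 18, 23]
252 [[494, 208, 149], [509, 209, 122], [494, 211, 150]] [28, 27, 29]
258 [[494, 208, 156], [513, 208, 123], [494, 211, 155]] [146, 144, 134]
264 [[494, 208, 160], [516, 208, 124], [495, 211, 159]] [147, 143, 133]
270 [[494, 208, 165], [521, 208, 123], [494, 211, 166]] [138, 1
[... 1358 characters left out ...]
 124])]
212 [(418, [476, 183, 88]), (424, [516, 211, 124]), (428, [509, 217, 123]), (432, [495, 219, 115])]
215 [(418, [529, 206, 123]), (424, [524, 215, 124]), (428, [509, 218, 116]), (432, [491, 219, 106])]
218 [(418, [530, 207, 117]), (424, [524, 216, 118]), (428, [506, 218, 107]), (432, [490, 219, 98])]
221 [(418, [532, 209, 112]), (424, [519, 216, 107]), (428, [502, 217, 97]), (432, [498, 223, 97])]
224 [(418, [531, 209, 104]), (424, [519, 216, 100]), (428, [509, 221, 96]), (432, [506, 227, 97])]
227 [(418, [530, 210, 96]), (424, [524, 219, 97]), (428, [522, 226, 99]), (432, [515, 232, 98])]
230 [(418, [531, 211, 90]), (424, [529, 222, 94]), (428, [524, 228, 94]), (432, [517, 233, 92])]
```

Both cameras put the shut fingertips at z≈0.140 while the TCP reads 0.105, so the real tips sit about 35 mm behind the reported TCP. Sideways the grasp is right. I'll open, go 40 mm lower while watching the force, and close again.

>>> servo_tool(
  steps=[0,0,0,0,0,0,-1,0,0,0,0,0,0,-1,0,0,0,0,0,0,-1,0,0,0,-0.5,1,0,-1,0,0,0,0,0,0,-1,-1,0,-15,0,0,0,-1,-1,0,-15,0,0,0,-1,0,0,0,0,0,0,-1,0,0,0,0,0,0,-1],
)

```text
t: 4.0
eef_pos: [0.5057, 0.2108, 0.0758]
orientation: [0.734, 0.679, 0.001, 0.001]
ft_force: [0.5, 0.4, 0.6]
finger_gap: 0.0852
```

>>> servo_tool(
  steps=[-2,-1,-10,0,0,0,-1,0,0,0,0,0,0,-1,0,0,0,0,0,0,1,0,0,0,0,0,0,1,0,0,0,0,0,0,1,0,0,0,0,0,0,1,0,0,0,0,0,0,1,0,0,0,0,0,0,1,0,0,0,0,0,0,1],
)

```text
t: 4.75
eef_pos: [0.5054, 0.21, 0.0681]
orientation: [0.734, 0.679, 0.002, 0.002]
ft_force: [0.3, -0.0, -3.0]
finger_gap: 0.0136
```

Gripped: the gap is 13.6 mm against a 14 mm bar. The yaw is 85.5° now and the target is about 44.7°.

>>> servo_tool(
  steps=[0,0,0,0,0,-5,1,0,0,0,0,0,-5,1,0,0,0,0,0,-5,1,0,0,0,0,0,-5,1,0,0,0,0,0,-5,1,0,0,0,0,0,-5,1,0,0,0,0,0,-5,1,0,0,0,0,0,0,1,0,0,0,0,0,0,1],
)

```text
t: 5.5
eef_pos: [0.5055, 0.2101, 0.0682]
orientation: [0.91, 0.415, 0.002, 0.003]
ft_force: [-1.1, -0.7, -0.1]
finger_gap: 0.0133
```

>>> servo_tool(
  steps=[0,0,0,0,0,-4,1,0,0,0,0,0,0,1,0,0,0,0,0,0,1],
)

```text
t: 5.75
eef_pos: [0.5055, 0.2101, 0.0682]
orientation: [0.923, 0.385, 0.002, 0.003]
ft_force: [-1.2, 0.3, 1.0]
finger_gap: 0.0134
```

```bash
python3 - <<'E'
from h import *
s=env.get_state(); M=R.from_quat(s["orientation"]).as_matrix(); print(np.degrees(np.arctan2(M[1,0],M[0,0])),s["qpos"])
E
```

```text
45.2665977067635 [ 0.29849416  0.01709597  1.99605404 -0.00532776  1.12441404 -0.48926271]
```

>>> servo_tool(
  steps=[0,0,0,0,0,0,-1,0,0,0,0,0,0,-1,0,0,0,0,0,0,-1,0,0,0,0,0,0,-1,0,0,30,0,0,0,-1,0,0,40,0,0,0,-1,0,0,40,0,0,0,-1,0,0,40,0,0,0,-1,0,-20,30,0,0,-6,-1,0,-40,10,0,0,-6,-1],
)

```text
t: 6.58
eef_pos: [0.4984, 0.1513, 0.2595]
orientation: [0.957, 0.291, -0.005, -0.001]
ft_force: [1.0, -1.0, 0.2]
finger_gap: 0.0851
```

>>> servo_tool(
  steps=[0,-40,0,0,0,-6,-1,0,-40,0,0,0,-6,-1,0,-40,0,0,0,-6,-1,10,-38,0,0,0,-6,-1,10,-38,0,0,0,-6,-1,0,0,0,0,0,-6,-1,0,0,0,0,0,-6,-1,0,0,0,0,0,-6,-1,0,0,0,0,0,0,-1,0,0,0,0,0,0,-1],
)

```text
t: 7.42
eef_pos: [0.5207, -0.0608, 0.2709]
orientation: [0.989, -0.145, 0.005, 0.003]
ft_force: [0.2, 0.3, -0.1]
finger_gap: 0.0851
```

```bash
python3 - <<'E'
from h import *
import pickle
s=env.get_state(); M=R.from_quat(s["orientation"]).as_matrix(); print(np.degrees(np.arctan2(M[1,0],M[0,0])),s["qpos"],s["eef_pos"],M[:,2])
im=cam("top"); w=cam("wrist"); pickle.dump((im,w),open("c3.pkl","wb"))
o=np.zeros((600,800,3),np.uint8)
o[:371,:400]=cv2.resize(im["color"][215:280,195:265],(400,371),interpolation=cv2.INTER_CUBIC)
o[:369,400:]=cv2.resize(im["color"][165:285,360:490],(400,369),interpolation=cv2.INTER_CUBIC)
o[371:600,:366]=cv2.resize(w["color"],(366,229))
cv2.imwrite("pics/c3.png",o[...,::-1])
E
```

```text
-16.700923458056216 [-0.21538316 -0.19940596  1.8466833  -0.00551351  1.48379258  0.07657865] [ 0.52072202 -0.06077796  0.27093618] [ 0.00910665 -0.00761486 -0.99992954]
```

View pics/c3.png

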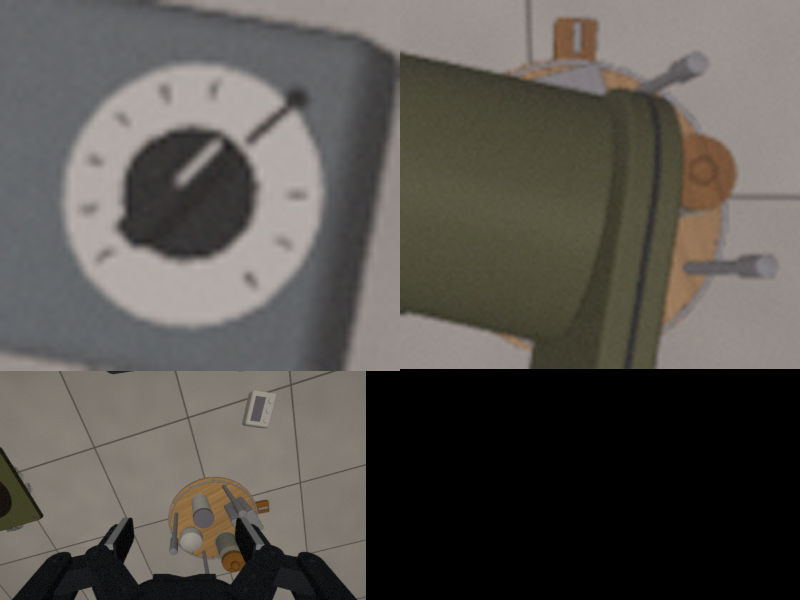

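The dial pointer now lies in line with the marked line: (180,184) to (220,143), then the line from (250,140) to (298,98). Next I'll refine the post positions from the wrist depth.

```bash
python3 - <<'E'
from h import *
import pickle
_,w=pickle.load(open("c3.pkl","rb"))
P=cloud(w); d=np.hypot(P[...,0]-.549,P[...,1]+.2345)
m=(P[...,2]>.165)&(P[...,2]<.185)&(d<.13)&(d>.07)
n,l,st,ce=cv2.connectedComponentsWithStats(m.astype(np.uint8))
for i in range(1,n):
    q=P[l==i]; q=q[q[:,2]>.171]
    if len(q)>5: print(st[i],q.mean(0),q.min(0),q.max(0),np.degrees(np.arctan2(q[:,1].mean()+.2345,q[:,0].mean()-.549)))
E
```

```text
[413 237  20  19 266] [ 0.59847191 -0.14681643  0.17670903] [ 0.59135337 -0.15556263  0.17105912] [ 0.6066088  -0.14059373  0.1793026 ] 60.56789409315105
[296 302  16  20 241] [ 0.46378179 -0.18510889  0.17645267] [ 0.45555411 -0.19473445  0.17104566] [ 0.47076326 -0.17856949  0.17915115] 149.9041028590528
```

>>> servo_tool(
  steps=[26,-29,0,0.4,0.5,-5,-1,26,-29,0,0,0,-5,-1,24,-27,0,0,0,0,-1,0,0,-20,0,0,0,-1,0,0,-30,0,0,0,-1,0,0,-30,0,0,0,-1,0,0,0,0,0,0,-1,0,0,0,0,0,0,-1],
)

```text
t: 8.18
eef_pos: [0.6006, -0.1458, 0.1897]
orientation: [0.974, -0.225, 0.002, -0.0]
ft_force: [0.5, -1.5, 1.4]
finger_gap: 0.0857
```

```bash
cat > st.py <<'E'
from h import *
s=env.get_state(); M=R.from_quat(s["orientation"]).as_matrix(); print(s["t"],"yaw",np.degrees(np.arctan2(M[1,0],M[0,0])),s["eef_pos"],"tiltfix",np.degrees([-M[1,2],M[0,2]]),s["ft_force"],s["finger_gap"])
E
python3 st.py
```

```text
8.1833 yaw -25.96082033824582 [ 0.6006292  -0.14579503  0.18973715] tiltfix [0.05011219 0.23160862] [ 0.53892873 -1.48677235  1.4001267 ] 0.08566796609990598
```

>>> servo_tool(
  steps=[-1,0,-28,0,0,0,-1,-1,-1,-28,0,0,0,-1,0,0,-26,0,0,0,-1,0,0,0,0,0,0,-1,0,0,0,0,0,0,-1],
)

```text
t: 8.6
eef_pos: [0.6039, -0.1462, 0.1171]
orientation: [0.975, -0.221, 0.01, 0.001]
ft_force: [0.8, 0.8, 0.4]
finger_gap: 0.0852
```

```bash
python3 st.py
```

```text
8.6 yaw -25.518318437312544 [ 0.60390186 -0.14621833  0.11713772] tiltfix [0.30826838 1.04746739] [0.77734666 0.81520977 0.35686183] 0.0852425739494548
```

>>> servo_tool(
  steps=[-5,-1,-12,0.3,1,0,-1,0,0,0,0,0,0,-1,0,0,0,0,0,0,1,0,0,0,0,0,0,1,0,0,0,0,0,0,1,0,0,0,0,0,0,1,0,0,0,0,0,0,1,0,0,0,0,0,0,1,0,0,0,0,0,0,1],
  grip_force=40,
)

```text
t: 9.35
eef_pos: [0.6045, -0.1487, 0.1165]
orientation: [0.976, -0.22, 0.008, 0.001]
ft_force: [0.3, 0.5, -0.7]
finger_gap: 0.0149
```

```bash
python3 st.py
```

```text
9.35 yaw -25.401630820665037 [ 0.6045115  -0.14869438  0.11645556] tiltfix [0.2684764  0.82620389] [ 0.2630979   0.5387843  -0.74111412] 0.01489546965398889
```

The post is held (gap 14.9 mm for a 16 mm head). Now I'll swing it anticlockwise along the arc about the axis at (0.549, -0.2345).

>>> servo_tool(
  steps=[-6,3.6,0,0,0,4,1,-6.2,3.2,0,0,0,4,1,-6.4,2.7,0,0,0,4,1,-6.6,2.3,0,0,0,4,1,-6.8,1.8,0,0,0,4,1],
)

```text
t: 9.77
eef_pos: [0.5712, -0.1353, 0.1164]
orientation: [0.999, -0.04, 0.006, -0.0]
ft_force: [0.1, -0.8, 1.2]
finger_gap: 0.0144
```

```bash
cat >> st.py <<'E'
d=s["eef_pos"][:2]-[.549,-.2345]; print("post ang",np.degrees(np.arctan2(d[1],d[0])),"r",np.hypot(*d),s["torque"])
E
python3 st.py
```

```text
9.7667 yaw -4.6391302336824625 [ 0.57124224 -0.13527358  0.11643905] tiltfix [-0.02501746  0.70228427] [ 0.12110527 -0.75689274  1.15934221] 0.01440467626567509
post ang 77.36562867739961 r 0.10168874317802322 [-0.15354276  0.27442931 -0.1191085 ]
```

>>> servo_tool(
  steps=[-6.9,1.3,0,0,0,4,1,-7,0.8,0,0,0,4,1,-7,0.3,0,0,0,4,1,-7,-0.2,0,0,0,4,1,-7,-0.7,0,0,0,4,1,-6.9,-1.1,0,0,0,4,1,-6.8,-1.6,0,0,0,4,1,-6.7,-2.1,0,0,0,4,1,-6.5,-2.6,0,0,0,4,1,0,0,0,0,0,0,1],
)

```text
t: 10.6
eef_pos: [0.5047, -0.1443, 0.1164]
orientation: [0.958, 0.286, 0.005, 0.001]
ft_force: [0.1, -0.4, -0.6]
finger_gap: 0.015
```

```bash
python3 st.py
```

```text
10.6 yaw 33.19386140912576 [ 0.50465951 -0.14432352  0.11640895] tiltfix [-0.01829839  0.53350767] [ 0.05571245 -0.35896394 -0.55391645] 0.014964083367452042
post ang 116.18370932308457 r 0.10048818715205197 [0.07340885 0.32120416 0.00256488]
```

>>> servo_tool(
  steps=[-6.2,-3.3,0,0,0,4,1,-5.9,-3.7,0,0,0,4,1,-5.6,-4.1,0,0,0,4,1,0,0,0,0,0,0,1,0,0,0,0,0,0,1],
)

```text
t: 11.02
eef_pos: [0.4871, -0.1556, 0.1164]
orientation: [0.924, 0.383, 0.005, 0.001]
ft_force: [0.7, -0.2, -1.0]
finger_gap: 0.0146
```

```bash
python3 st.py; python3 - <<'E'
from h import *
import pickle
im=cam("top"); sc=cam("scene"); w=cam("wrist"); pickle.dump((im,sc,w),open("c4.pkl","wb"))
o=np.zeros((600,800,3),np.uint8)
o[:369,:400]=cv2.resize(im["color"][165:285,360:490],(400,369),interpolation=cv2.INTER_CUBIC)
o[:400,400:]=cv2.resize(sc["color"][95:235,170:310],(400,400),interpolation=cv2.INTER_CUBIC)
o[400:,:320]=cv2.resize(w["color"],(320,200))
cv2.imwrite("pics/c4.png",o[...,::-1])
E
```

```text
11.0167 yaw 45.08349364477217 [ 0.48705077 -0.15562981  0.11640613] tiltfix [-0.1441991   0.55895807] [ 0.72882216 -0.16451067 -0.96693638] 0.014584691039774373
post ang 128.14815102999097 r 0.10029065296597081 [0.03557648 0.10248514 0.04168134]
```

View pics/c4.png

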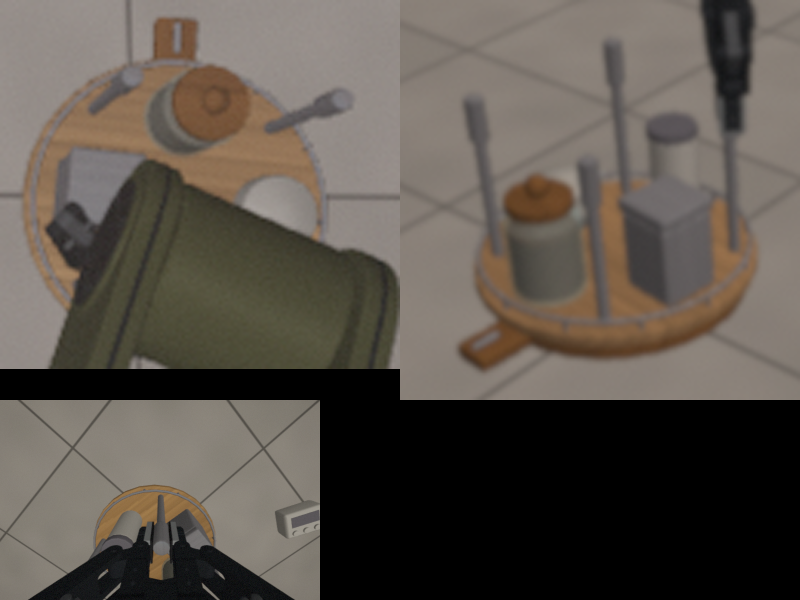

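The top view shows the jar lid near the front, with its ball at crop (217,99), the visible posts at (131,76) and (343,100), and the ridge at (177,38). I'll calculate the angles from these.

```bash
python3 - <<'E'
from h import *
import pickle
im,sc,w=pickle.load(open("c4.pkl","rb")); A=np.array([.549,-.2345])
ang=lambda q:(np.round(q,4),round(float(np.degrees(np.arctan2(*(q[:2]-A)[::-1]))),1),round(float(np.hypot(*(q[:2]-A))),4))
def B(x,y): return 360+(x+.5)/3.077-.5,165+(y+.5)/3.075-.5
print("ball",ang(onplane(im,*B(217,99),.121)))
for p in [(133,75),(345,98)]: print("post",ang(onplane(im,*B(*p),.175)))
# scene ball (537,187)/post tops
def S(x,y): return 170+(x-400+.5)/2.857-.5,95+(y+.5)/2.857-.5
print("scene ball",ang(onplane(sc,*S(537,187),.114)),"ridge",ang(onplane(sc,*S(488,341),.018)))
for p in [(474,97),(613,42),(589,160)]: print("post",ang(onplane(sc,*S(*p),.175)))
# depth
for n,c in (("top",im),("scene",sc)):
    P=cloud(c); d=np.hypot(P[...,0]-A[0],P[...,1]-A[1])
    for nm,m in (("posts",(P[...,2]>.172)&(P[...,2]<.185)&(d>.08)&(d<.12)),("lid/ball",(P[...,2]>.106)&(P[...,2]<.13)&(d<.1)&(d>.04)&(P[...,0]>.56)&(P[...,1]>-.29))):
        k,l,st,ce=cv2.connectedComponentsWithStats(m.astype(np.uint8))
        for i in range(1,k):
            if st[i,4]>8: print(n,nm,st[i,4],ang(P[l==i].mean(0)))
# tab from both views: wood/ridge hues beyond the turntable
for n,c in (("top",im),("scene",sc)):
    h=cv2.cvtColor(c["color"],cv2.COLOR_RGB2HSV); P=cloud(c); d=np.hypot(P[...,0]-A[0],P[...,1]-A[1])
    m=(d>.128)&(d<.165)&(h[...,1]>90)&(h[...,0]<25)&(P[...,0]>.6)&(P[...,2]<.03)
    print(n,"tab",m.sum(),ang(P[m].mean(0)))
E
```

```text
ball (array([ 0.6207, -0.2446,  0.121 ]), -8.0, 0.0724)
post (array([ 0.6283, -0.1727,  0.175 ]), 37.9, 0.1005)
post (array([ 0.613 , -0.3143,  0.175 ]), -51.3, 0.1023)
scene ball (array([ 0.6064, -0.2569,  0.114 ]), -21.3, 0.0616) ridge (array([ 0.6897, -0.2413,  0.018 ]), -2.8, 0.1409)
post (array([ 0.6066, -0.3178,  0.175 ]), -55.3, 0.1013)
post (array([ 0.4673, -0.2999,  0.175 ]), -141.3, 0.1046)
post (array([ 0.6235, -0.1742,  0.175 ]), 39.0, 0.0959)
top posts 46 (array([ 0.6263, -0.1719,  0.1763]), 39.0, 0.0995)
top posts 47 (array([ 0.6114, -0.3118,  0.176 ]), -51.1, 0.0993)
top lid/ball 455 (array([ 0.6175, -0.2413,  0.1162]), -5.6, 0.0689)
top lid/ball 239 (array([ 0.5724, -0.1625,  0.1127]), 72.0, 0.0757)
scene posts 32 (array([ 0.4745, -0.2935,  0.1776]), -141.6, 0.0951)
scene posts 41 (array([ 0.6143, -0.3093,  0.1771]), -48.9, 0.0993)
scene posts 48 (array([ 0.4994, -0.1424,  0.1781]), 118.3, 0.1046)
scene posts 44 (array([ 0.6296, -0.169 ,  0.1774]), 39.1, 0.1039)
scene lid/ball 328 (array([ 0.6258, -0.234 ,  0.1177]), 0.3, 0.0768)
scene lid/ball 213 (array([ 0.5752, -0.1623,  0.1143]), 70.1, 0.0768)
top tab 112 (array([ 0.6912, -0.2428,  0.012 ]), -3.4, 0.1424)
scene tab 130 (array([ 0.6947, -0.2366,  0.0135]), -0.8, 0.1457)
```

The jar is at about -6.2° and the tab at about -3.7° (top view, with the scene view agreeing in relative terms), so about +2.5° remains.

>>> servo_tool(
  steps=[-2,-1.7,0,0,0,1.5,1,-2,-1.7,0,0,0,1.5,1,0,0,0,0,0,0,1,0,0,0,0,0,0,1,0,0,0,0,0,0,1,0,0,0,0,0,0,1],
  grip_force=50,
)

```text
t: 11.67
eef_pos: [0.4839, -0.1582, 0.1165]
orientation: [0.914, 0.406, 0.004, 0.0]
ft_force: [-1.7, -1.5, 0.1]
finger_gap: 0.0143
```

```bash
python3 st.py; python3 - <<'E'
from h import *
A=np.array([.549,-.2345])
ang=lambda q:(np.round(q,4),round(float(np.degrees(np.arctan2(*(q[:2]-A)[::-1]))),1),round(float(np.hypot(*(q[:2]-A))),4))
for n in ("top","scene"):
    c=cam(n)
    P=cloud(c); d=np.hypot(P[...,0]-A[0],P[...,1]-A[1])
    for nm,m in (("posts",(P[...,2]>.172)&(P[...,2]<.185)&(d>.08)&(d<.12)&(P[...,0]>.57)),("lid/ball",(P[...,2]>.106)&(P[...,2]<.13)&(d<.1)&(d>.04)&(P[...,0]>.58)&(P[...,1]>-.29))):
        k,l,st,ce=cv2.connectedComponentsWithStats(m.astype(np.uint8))
        for i in range(1,k):
            if st[i,4]>8: print(n,nm,st[i,4],ang(P[l==i].mean(0)))
    h=cv2.cvtColor(c["color"],cv2.COLOR_RGB2HSV)
    m=(d>.128)&(d<.165)&(h[...,1]>90)&(h[...,0]<25)&(P[...,0]>.6)&(P[...,2]<.03); print(n,"tab",ang(P[m].mean(0)))
    if n=="top": cv2.imwrite("pics/c5.png",cv2.resize(c["color"][165:285,360:490],(520,480),interpolation=cv2.INTER_CUBIC)[...,::-1])
E
python3 st.py
```

```text
11.6667 yaw 47.936950792929636 [ 0.48393454 -0.15815638  0.11645137] tiltfix [-0.16632578  0.45281579] [-1.66449279 -1.53803683  0.07587953] 0.014310331314962208
post ang 130.43999649374723 r 0.10030883266293295 [-0.13808169  0.37430638 -0.10743408]
top posts 45 (array([ 0.624 , -0.1687,  0.1765]), 41.3, 0.0997)
top posts 48 (array([ 0.6142, -0.3097,  0.1761]), -49.1, 0.0995)
top lid/ball 447 (array([ 0.6177, -0.2383,  0.1162]), -3.2, 0.0688)
top lid/ball 14 (array([ 0.5809, -0.1553,  0.1115]), 68.1, 0.0854)
top tab (array([ 0.6909, -0.2425,  0.0122]), -3.2, 0.1421)
scene posts 39 (array([ 0.6174, -0.3069,  0.1776]), -46.6, 0.0996)
scene posts 46 (array([ 0.6274, -0.1652,  0.1773]), 41.5, 0.1046)
scene lid/ball 327 (array([ 0.6258, -0.2309,  0.1177]), 2.6, 0.0768)
scene lid/ball 51 (array([ 0.5819, -0.1598,  0.1122]), 66.2, 0.0816)
scene tab (array([ 0.6946, -0.2365,  0.0137]), -0.8, 0.1456)
11.7667 yaw 47.95436954611849 [ 0.48393001 -0.15813525  0.11643024] tiltfix [-0.17064503  0.46130873] [-0.66999606 -1.00012127  0.31673057] 0.014538398513067898
post ang 130.4341371060818 r 0.10032785351112206 [-0.10061315  0.3902859  -0.15754807]
```

View pics/c5.png

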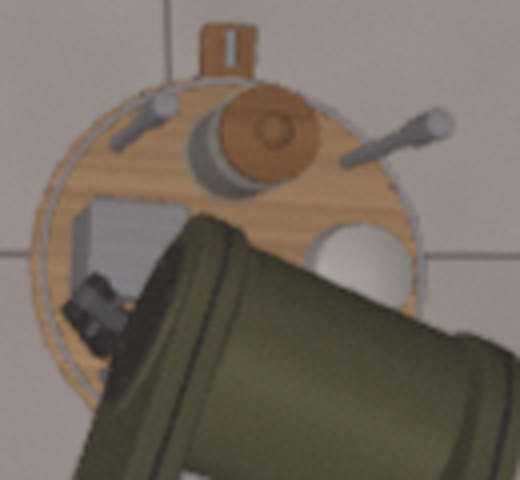

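The jar and tab now agree within about 1–2° in both views: jar -3.2 to -3.9° against tab -3.2 to -4.4° from the top. I'll let it settle and hand in.

>>> servo_tool(
  steps=[0,0,0,0,0,0,1,0,0,0,0,0,0,1,0,0,0,0,0,0,1,0,0,0,0,0,0,1,0,0,0,0,0,0,1],
)

```text
t: 12.18
eef_pos: [0.484, -0.1581, 0.1164]
orientation: [0.914, 0.406, 0.004, 0.0]
ft_force: [-1.9, -1.2, 0.6]
finger_gap: 0.0145
```

```bash
python3 st.py; python3 -c "
from workcell import env; env.hand_in()"
```

```text
12.1833 yaw 47.91497193120661 [ 0.48396192 -0.15811787  0.11642448] tiltfix [-0.16416202  0.45229811] [-1.88207051 -1.15641105  0.59064274] 0.01451210309475823
post ang 130.41382520396334 r 0.1003203952837703 [-0.15912526  0.39792599 -0.11000063]
the job is handed in; nothing more can be done
```

I turned the dial to the marked line and let go of it. Then I swung the carousel about 73° anticlockwise by one chrome post until the coffee jar stood at the front. The job was handed in at about 12 s with the gripper still holding that post at the 50 N grip setting.

**Dial:** after release, the top view showed the pointer within about 1–3° of the long line; the tolerance is 8°. I did not check it again at the end, but the arm did not go near the grinder after that.

**Coffee jar:** the last top-view check put the jar at about -3.2 to -3.9° and the tab at about -3.2 to -4.4°, so they are aligned within about 1° (the limit is 7°). The scene camera gave less consistent angles. Its post-based jar angle of -2.5° compares with -0.8 to -2.8° for the tab. Its depth reading of the jar's lid alone gave +2.6°, which I discounted because that camera sees mostly one side of the lid.

**Hold:** the tool pose did not move over the last rest rows, and the finger gap was steady at 14.5 mm on the 16 mm post head. Contact force on the post is not reported, so I inferred the hold from the gap and grip setting.

**What went wrong:**
- The first grasp on the dial closed on nothing. Both cameras showed the real fingertips about 35 mm behind the reported TCP, so I corrected for that and the second grasp held.
- The post is gripped about 12 mm higher than planned, because the last lowering step before closing barely moved the tool.

The mug, sugar tin and timer were never touched by any planned move; I did not measure their positions again afterwards.

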